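# Seat the brass burner head in its notched cup

## Task

The little gas stove has been stripped for washing. Take the brass burner head from the tray, set it upright on the stove's bare burner cup and, with only light pressure, turn it until its three lugs drop into the cup's three notches and it sits level and fully home; then let go. Never force it down or round (more than a kilo or two of push marks the soft brass), and leave the cap, the tap knob and the pan support where they are.

Things in the scene. Friction and masses are not known exactly. Their poses are not given: they have to be found in the camera images.
- crown: the brass burner head: round, flat-topped, dark flame slots round its side; 58 mm diameter, 27 mm high over all, 110 to 230 g. Origin on its axis, level with the underside of its lugs (what it stands on), z up; upright in the tray at the start. Plain round wall to grip: 5.5 to 22.5 mm above the origin.
- lug (a point): underside of one of the burner head's three lugs, 22 mm from its axis along the head's own +x. The lugs are round bars 6 mm thick lying radially under the head, 14 to 28 mm from its axis, at its +x and 120 degrees to either side. A small dark punch mark on the head's flat top stands over this one.
- burner (a point): centre of the burner cup's mouth, in the plane of its rim, 112 mm above the counter; its x, y are the stove's, NOT the notches'. Cup: grey metal ring, 32 mm inside, 56 mm outside diameter, flat rim cut by three radial V notches, 120 degrees apart, 9 mm wide at the rim, flanks 30 degrees off vertical. The way the notches point is not measured and differs each time; seen from above.
- stove: stainless single-burner gas stove, 310 mm (its x) by 270 mm (its y), fixed; origin under its centre, knob on its -x front, top plate 85 mm up. Cup axis 30 mm along +x; all else within 75 mm of it is lower than the rim. The cup cannot turn. Lugs on the rim: head's origin level with burner; all three in the notches: 4.8 mm below it. Lugs within 2.5 mm of the notches' middles drop in. Turning on then jams.
- tray: shallow aluminium tray, 176 mm (its x) by 325 mm (its y), rim 22 mm high, walls and floor 3 mm thick; origin at the centre of its underside. The burner head, the black cap and the tap knob stand in it in a row along its y, about 90 mm apart, in any order; grip across its x to clear the neighbours. It does not move.
- cap: black enamelled burner cap of another stove, a disc 70 mm diameter, 10 mm high, in the tray; origin at the centre of its underside. Leave it.
- tapknob: black plastic gas tap knob, 42 mm diameter, 24 mm high with a bar grip, in the tray; origin at the centre of its underside. Leave it.
- pan_support: black four-armed pan support, 200 mm across its corners, 39 mm high, lifted off onto the counter on the robot's left; origin at the centre of its underside. Leave it.
There are look-alikes about, which are no part of the job. What is meant by the crown is not blue, purple or red, and is the larger of those in its own colour.

How it is judged:
At the end, for the whole second after the job is handed in: The burner head stands upright in the cup with all three lugs home in the notches: its origin at least 3.3 mm below the rim plane (4.8 mm when fully home), within 2.5 mm of the cup's axis, tilted less than 0.04 rad, at rest and released (z of crown in the frame of burner between -0.008 and -0.0033 m and horizontal distance between crown and burner below 0.0025 m and angle between crown's own z axis and vertical below 0.04 rad and linear speed of crown below 0.01 m/s); the robot touches nothing.
It fails at once if the burner head is pressed or twisted against the burner so that their contact forces add up to more than 30 N (in the notches the flanks carry about twice the push) (contact force between crown and stove above 30 N).
It fails at once if the robot itself presses on the stove with more than 20 N (contact force between any of the fingers, the arm and stove above 20 N).
It fails at once if the black cap, the tap knob or the pan support is shifted by more than 25 mm (distance of any of cap, tapknob, pan_support from where it was at the start of the episode above 0.025 m).
It also fails if it takes over 61 s, if anything falls off the work surface, if the arm or the gripper's body presses on something with over 40 N, if the wrist force passes 120 N, or if a joint passes its speed limit or range.

## Robot

A 6-joint arm with a two-finger parallel gripper is mounted at the origin on the work surface. World frame = base frame: x ahead of the robot, y to its left, z up, the work surface at z = 0. Lengths are in m, angles in rad, forces in N, time in s.
With the tool pointing down it reaches from about 0.325 to 0.875 m from the base axis. Payload 4.4 kg.
Tool frame: the origin (TCP) lies between the finger pads; the fingertips stand 11 mm ahead of it and the grasp point (between the pads) lies 8 mm behind it; y points along the fingers, z is the direction in which the jaws open and shut, and the axes are right-handed (so a half turn about y gives the same grasp; the last joint's range is limited). The gripper opens to 85 mm and grips with 20 to 120 N. Pads are 22 mm wide; open, the fingers measure 114 mm over their backs; the gripper's body (76 mm by 85 mm) begins 54 mm behind the grasp point. The pads swing forward as they close: fully open they stand 13 mm farther back than shut.
Start: joints at [-1.373, 0.207, 1.542, -0, 1.393, -0.15], TCP at [0.196, -0.541, 0.242] pointing down, gripper open.
Joint ranges: [-2.73, 2.73], [-0.86, 2.22], [0.23, 2.46], [-1.11, 4.25], [0.08, 2.63], [-2.82, 2.82]. Speed limits (rad/s): [2.79, 2.79, 3.14, 3.14, 3.14, 3.14].

## Interface

Orientations are given as [roll, pitch, yaw] about the fixed x, y, z axes, in that order (R = Rz(yaw) Ry(pitch) Rx(roll)).
In Python, from bench import monitor, optics, order gives the robot as it stands. The module is installed in compiled form; this text tells all that it offers.
- The arm moves only by the tool apply_moves, never from a script. Its argument "series" is one flat list of numbers, 5 for each row, row after row: the gripper command: -1 is shut, 1 is fully open, values between are in proportion, then the shift along the tool's x, y, z as a fraction of full scale, then the turn about the tool's y as a fraction of full scale. A call has 1 to 20 rows; each row shifts and turns the commanded pose from where the row before left it, along the tool's axes as they then stand; what a row does not reach is not made up. Full scale, the value 1, is 0.1 m for a shift and 180 degrees for a turn. A row lasts 1/10 s, in which the tool goes at most 50 mm and 8.59 degrees, less where a joint would pass 70% of its speed; a pose out of reach is approached as far as the arm can. A call with a number of a shift or a turn outside -1 to 1 is refused whole. A call with a gripper value outside its range is refused whole. The fingers move at their own pace and stop on an object; the grip force is fixed at half the most. Time passes only in rows, so rows that do not move let the fingers close. It gives the time, the measured TCP pose, the force and the opening at its end, in the units of the state.
- monitor.get_obs(): the state, without advancing time (a new reading comes with each control period).
- optics.grab_frame(name): name is "side" or "top" or "wrist"; returns (picture, depth): 384x512x3 uint8, blue, green, red; 384x512 float32, m along the optical axis (not along the pixel's ray), 0 where there is no reading.
- optics.camera_params(name): a dict with "fx", "fy", "cx", "cy" (pixels), "xyz" and "rotation" of the camera in the world; the wrist camera has in their place "tool_from_camera" (4x4, takes a point from camera to tool coordinates, whose origin is the TCP and whose axes are the tool frame's). Camera axes: x right, y down, z forward; pixel columns grow to the right and rows downward; lengths in m; the calibration is good to about 2 mm. The wrist camera is an equidistant fisheye: a pixel r from the principal point sees the ray r / f radians off the axis. A picture is of the moment at which its call begins: read the wrist's pose just before it. camera_params takes no time and is no camera call.
- order.sign_off(): hands the job in, once; it reports no verdict.
The state is a dict: "clock": time; "joint_pos": joint angles; "dq": joint speeds; "effort": joint torques, N m; "eef_pos": TCP position; "orientation": TCP orientation; "force": force on the tool from outside, world axes, zero at the start; "ft_torque": the same for the moment, N m; "opening": opening from 0.0 (shut) to 1.0 (fully open).
Only numpy, scipy, OpenCV 4.12 (cv2) and the standard library are available. Lean on these libraries where they do the work, as an engineer would, in place of code of your own. Each camera call takes 0.05 s, during which the arm holds its last target.

## Working session

There is one attempt and no reset: what is moved stays moved. The work goes in short steps, Python scripts to look and compute and a tool call to move; the robot and the scene stay as the last step left them, time stands still between calls to the robot, and variables do not carry over. Pictures are saved under pics/ and viewed, and the job is handed in when it is done.

Besides the shell and the picture viewer there is one more tool, called after "Call:" as name(argument=value, ...), one argument or row to a line, values as JSON. apply_moves: Moves the arm, as the interface text tells. Shift numbers are shares of 0.1 m and turn numbers shares of 180 degrees, none past 1 either way. Its arguments: {"type":"object","properties":{"series":{"type":"array","items":{"type":"number"}}},"required":["series"]}

```bash
mkdir -p pics; cat > h.py <<'E'
import numpy as np, cv2
from bench import monitor, optics, order
from scipy.spatial.transform import Rotation as R
def px2w(name,u,v,d=None,z=None):
    p=optics.camera_params(name); r=np.array(p["rotation"]); 
    if r.shape!=(3,3): r=R.from_euler('xyz',r).as_matrix()
    ray=r@np.array([(u-p["cx"])/p["fx"],(v-p["cy"])/p["fy"],1.]); o=np.array(p["xyz"])
    if d is None: d=(z-o[2])/ray[2]
    return o+ray*d
def w2px(name,P):
    p=optics.camera_params(name); r=np.array(p["rotation"]); c=r.T@(np.array(P)-p["xyz"])
    return c[0]/c[2]*p["fx"]+p["cx"],c[1]/c[2]*p["fy"]+p["cy"]
E
python3 - <<'E'
from h import *
o=monitor.get_obs(); print(o)
for n in("top","side","wrist"):
    print(n,optics.camera_params(n))
for n in("top","side","wrist"):
    i,d=optics.grab_frame(n); cv2.imwrite(f"pics/{n}0.png",i); np.save(f"{n}0.npy",d)
i=cv2.imread("pics/top0.png"); cv2.imwrite("pics/top0b.png",cv2.resize(i,(800,600)))
E
```

```text
{'clock': 0.0, 'joint_pos': array([-1.37354192e+00,  2.07432147e-01,  1.54298285e+00,  1.18937832e-05,
        1.39353659e+00, -1.50559272e-01]), 'dq': array([ 1.92059468e-03,  4.62326028e-04, -1.15290687e-03, -1.17067345e-03,
        2.76940392e-04, -3.44364619e-05]), 'effort': array([ 1.68467986e-04, -3.83031535e+01, -2.91596264e+01, -1.69749596e-04,
        1.06663245e-02, -7.42019438e-06]), 'eef_pos': array([ 0.1957959 , -0.53983441,  0.24110516]), 'orientation': array([-1.57312682e+00,  3.65389207e-04, -2.79378151e+00]), 'force': array([ 0.27720739, -0.07006134, -0.3208152 ]), 'ft_torque': array([ 0.0486614 , -0.04038641, -0.02859684]), 'opening': 0.9971780336207914}
top {'fx': 362.5576316498451, 'fy': 362.5576316498451, 'cx': 246.40134779278577, 'cy': 189.6451405049192, 'xyz': array([0.42029137, 0.043544  , 1.23720246]), 'rotation': array([-3.07996595,  0.010046  , -1.58630031])}
side {'fx': 455.18810675705595, 'fy': 455.18810675705595, 'cx': 254.80355332590065, 'cy': 190.5811627345117, 'xyz': array([-0.35524111, -1.08271322,  1.01186554]), 'rotation': array([-2.14640948, -0.01323774, -0.64098979])}
wrist {'fx': 297.3186396354542, 'fy': 297.3186396354542, 'cx': 247.52616668452737, 'cy': 189.67037604065035, 'tool_from_camera': array([[ 4.21769488e-04,  9.46417951e-01,  3.22944089e-01,
        -8.28920148e-02],
       [-1.43128712e-04, -3.22944057e-01,  9.46418045e-01,
        -1.31812846e-01],
       [ 9.99999901e-01, -4.45392826e-04, -7.48367368e-07,
         4.75832634e-04],
       [ 0.00000000e+00,  0.00000000e+00,  0.00000000e+00,
         1.00000000e+00]])}
```

View pics/top0b.png

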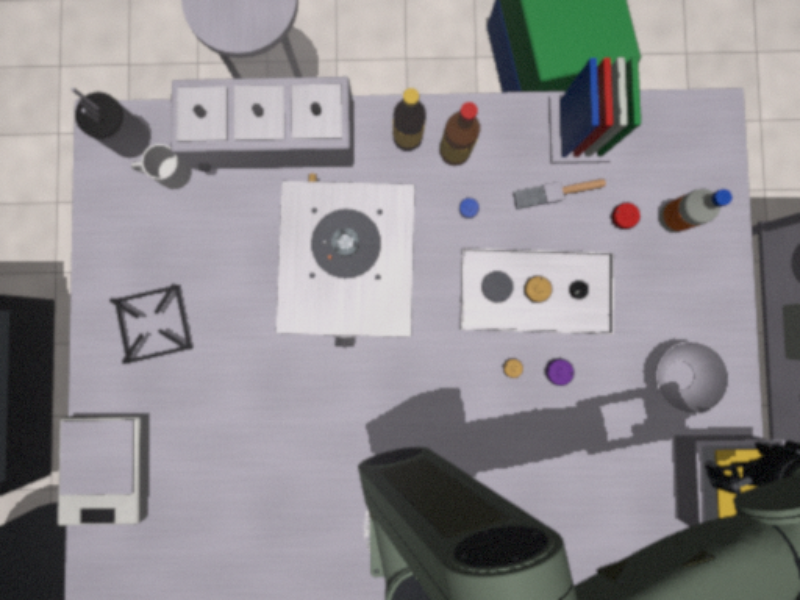

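View pics/side0.png

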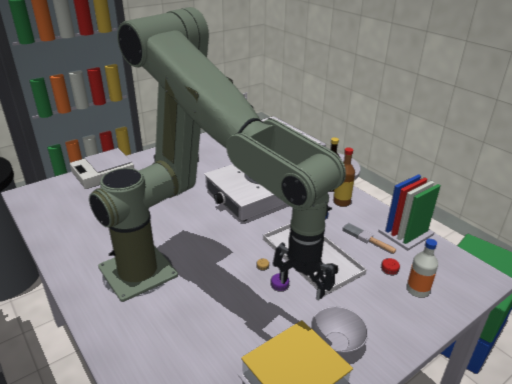

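View pics/wrist0.png

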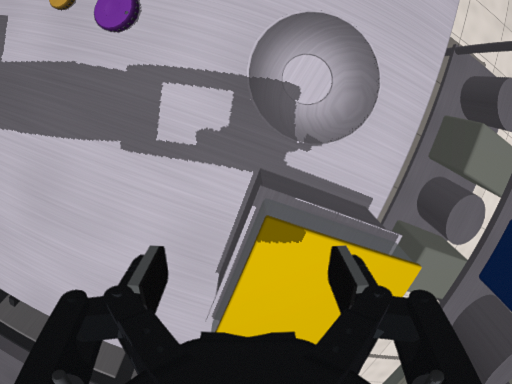

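The top view shows the brass head in the middle of the tray at about (538,289). The bare cup on the stove is at about (345,241). The cap is to the left of the head and the knob is to its right. Next I'll measure positions with depth.

```bash
python3 - <<'E'
from h import *
i=cv2.imread("pics/top0.png"); d=np.load("top0.npy")
for n,u,v in(("crown",344.3,185),("cup",220.8,154),("cap",318,183.5),("knob",370,185),("tray ul",296,161),("tray ur",391,163),("tray ll",295,210),("tray lr",390,212),("stove ul",181,117),("ur",265,118),("ll",177,212),("lr",263,214)):
    dd=d[int(v),int(u)]; print(n,dd,px2w("top",u,v,d=dd).round(4))
c=i[90:230,160:400]; cv2.imwrite("pics/c0.png",cv2.resize(c,(800,467),interpolation=cv2.INTER_CUBIC))
E
```

```text
crown 1.2080408 [ 0.5053 -0.2719  0.0292]
cup 1.147995 [0.6051 0.1332 0.0992]
cap 1.2225403 [ 0.5127 -0.1871  0.0159]
knob 1.2085968 [ 0.504  -0.3577  0.0278]
tray ul 1.2213734 [ 0.5894 -0.114   0.0225]
tray ur 1.2252856 [ 0.5782 -0.4354  0.0149]
tray ll 1.2096894 [ 0.4247 -0.1065  0.0241]
tray lr 1.2227706 [ 0.413  -0.4284  0.0073]
stove ul 1.1684728 [0.7293 0.2611 0.0875]
ur 1.2545807 [ 7.442e-01 -1.340e-02 -3.000e-04]
ll 1.1534503 [0.4239 0.2759 0.0838]
lr 1.2394782 [ 0.4128 -0.0006 -0.0056]
```

View pics/c0.png

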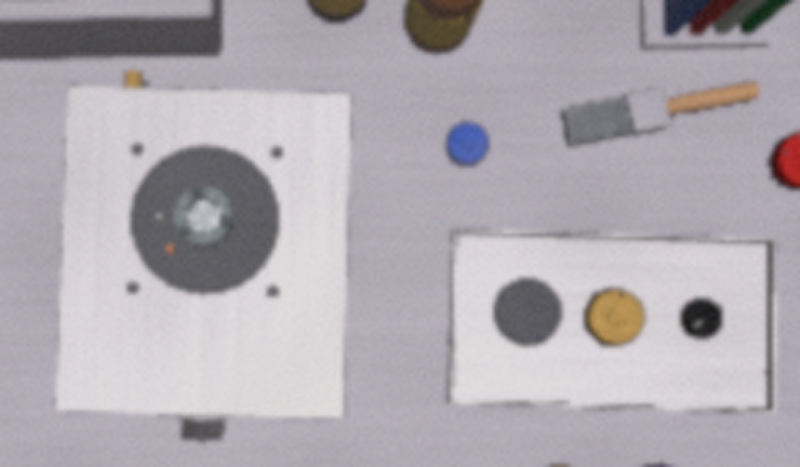

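The cup is at about (0.605, 0.133) and the crown at about (0.505, -0.272). I'll move the wrist over the crown, with the jaws along the tray's x.

Call:
apply_moves(
  series=[1, 0, 0, 0, -0.0472, 1, 0, 0, 0, -0.0472, 1, 0, 0, 0, -0.0472, 1, 0, 0, 0, -0.0472, 1, 0, 0, 0, -0.0472, 1, 0, 0, 0, -0.0472, 1, 0, 0, 0, -0.0472, 1, 0, 0, 0, -0.0472, 1, -0.28, 0.03, 0.3, 0, 1, -0.28, 0.03, 0.3, 0, 1, -0.28, 0.03, 0.3, 0, 1, -0.28, 0.03, 0.3, 0, 1, -0.28, 0.03, 0.3, 0, 1, -0.28, 0.03, 0.3, 0, 1, -0.28, 0.03, 0.3, 0, 1, -0.28, 0.03, 0.3, 0, 1, -0.28, 0.03, 0.3, 0, 1, -0.28, 0.03, 0.3, 0],
)

```text
clock: 1.95
eef_pos: [0.507, -0.2704, 0.2118]
orientation: [-1.571, 0.0, -1.608]
force: [0.5, 0.1, 0.6]
opening: 0.999
```

Call:
apply_moves(
  series=[1, 0, 0, 0, 0, 1, 0, 0, 0, 0],
)

```text
clock: 2.15
eef_pos: [0.5062, -0.2709, 0.2117]
orientation: [-1.572, 0.0, -1.605]
force: [0.5, 0.7, 0.4]
opening: 0.998
```

```bash
cat >> h.py <<'E'
def wr2w(obs,u,v,z=None,d=None):
    """wrist pixel to world, at world plane z or at optical depth d"""
    p=optics.camera_params("wrist"); x,y=(u-p["cx"])/p["fx"],(v-p["cy"])/p["fy"]; th=np.hypot(x,y)
    s=np.sin(th)/max(th,1e-9); ray=np.array([x*s,y*s,np.cos(th)])
    T=np.array(p["tool_from_camera"]); Rt=R.from_euler('xyz',obs["orientation"]).as_matrix()
    o=np.array(obs["eef_pos"])+Rt@T[:3,3]; rw=Rt@T[:3,:3]@ray
    if d is not None: return o+rw*d/ray[2]
    return o+rw*(z-o[2])/rw[2]
def w2wr(obs,P):
    p=optics.camera_params("wrist"); T=np.array(p["tool_from_camera"]); Rt=R.from_euler('xyz',obs["orientation"]).as_matrix()
    t=Rt.T@(np.array(P)-obs["eef_pos"]); c=T[:3,:3].T@(t-T[:3,3]); th=np.arctan2(np.hypot(c[0],c[1]),c[2]); ph=np.arctan2(c[1],c[0])
    return p["cx"]+p["fx"]*th*np.cos(ph),p["cy"]+p["fy"]*th*np.sin(ph)
def rect(obs,img,c,half,N,d=None):
    """orthorectify plane z=c[2] around c: returns NxN image, cols +x right, rows +y up"""
    g=np.linspace(-half,half,N); mx=np.zeros((N,N),np.float32); my=mx.copy()
    for r in range(N):
        for k in range(N): mx[r,k],my[r,k]=w2wr(obs,[c[0]+g[k],c[1]-g[r],c[2]])
    return cv2.remap(img,mx,my,cv2.INTER_CUBIC)
E
python3 - <<'E'
from h import *
o=monitor.get_obs(); print(o['clock'],o['eef_pos'],o['orientation'],o['joint_pos'],o['force'])
i,d=optics.grab_frame("wrist"); cv2.imwrite("pics/w1.png",i); np.save("w1.npy",d)
import pickle; pickle.dump(o,open("w1.pkl","wb"))
E
```

```text
2.15 [ 0.50622697 -0.27086372  0.21165322] [-1.57214648e+00  2.82372572e-04 -1.60515686e+00] [-6.41722498e-01  2.31844502e-01  1.57617565e+00 -5.54016952e-04
  1.33484238e+00 -6.07232302e-01] [0.45343444 0.66712596 0.43313616]
```

View pics/w1.png

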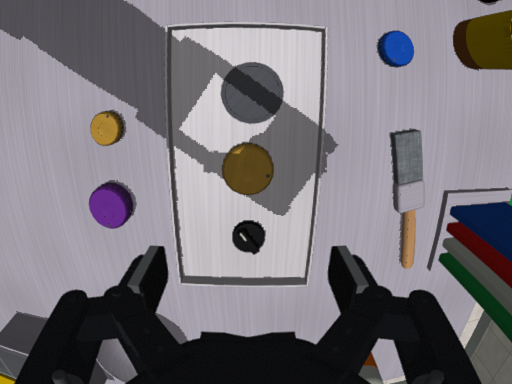

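The crown is at about (248,168), centred between the fingers' columns. I'll enlarge it to find its centre and the punch mark.

```bash
python3 - <<'E'
from h import *
import pickle; o=pickle.load(open("w1.pkl","rb")); i=cv2.imread("pics/w1.png"); d=np.load("w1.npy")
print(d[168,248],wr2w(o,248,168,d=d[168,248]),wr2w(o,248,168,z=.030))
c=i[133:203,208:288]; cv2.imwrite("pics/c1.png",cv2.resize(np.clip(c*1.6,0,255).astype(np.uint8),(800,700))[0:600] if 0 else cv2.resize(np.clip(c*1.6,0,255).astype(np.uint8),(640,560),interpolation=cv2.INTER_CUBIC))
r=rect(o,i,wr2w(o,248,168,z=.030),.04,400); cv2.imwrite("pics/r1.png",np.clip(r*1.7,0,255).astype(np.uint8))
E
```

```text
0.3246468 [ 0.50635186 -0.2706038   0.02856092] [ 0.50636464 -0.2702278   0.03      ]Traceback (most recent call last):
  File "<stdin>", line 5, in <module>
  File "h.py", line 29, in rect
    for k in range(N): mx[r,k],my[r,k]=w2wr(obs,[c[0]+g[k],c[1]-g[r],c[2]])
                                       ~~~~^^^^^^^^^^^^^^^^^^^^^^^^^^^^^^^^
  File "h.py", line 22, in w2wr
    p=optics.camera_params("wrist"); T=np.array(p["tool_from_camera"]); Rt=R.from_euler('xyz',obs["orientation"]).as_matrix()
ValueError: time passes only in moves, steps and waits
```

View pics/c1.png

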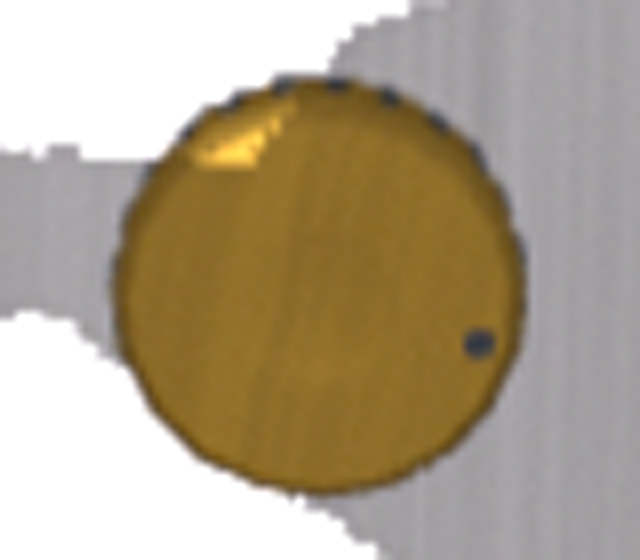

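The punch mark is at about (267.9,175.9) in the wrist image and the head's centre at about (248,169).

```bash
python3 - <<'E'
from h import *
import json
p=optics.camera_params("wrist"); json.dump({k:np.array(v).tolist() for k,v in p.items()},open("wp.json","w"))
s=open("h.py").read().replace('optics.camera_params("wrist")','WP'); s=s.replace("def px2w","import json,os\nWP=json.load(open('wp.json'))\ndef px2w",1); open("h.py","w").write(s)
E
python3 - <<'E'
from h import *
import pickle; o=pickle.load(open("w1.pkl","rb")); i=cv2.imread("pics/w1.png")
d=np.load("w1.npy")
c=wr2w(o,248,168.8,z=.030); m=wr2w(o,267.9,175.9,z=.030); print(c,m,(m-c)[:2],np.degrees(np.arctan2(*(m-c)[1::-1])))
r=rect(o,i,c,.04,400); cv2.imwrite("pics/r1.png",np.clip(r*1.7,0,255).astype(np.uint8))
for du in(-15,0,15):
  for dv in(-15,0,15): print(wr2w(o,248+du,169+dv,d=d[169+dv,248+du])[2].round(4),end=' ')
E
```

```text
[ 0.50633368 -0.27112906  0.03      ] [ 0.52791633 -0.27991265  0.03      ] [ 0.02158265 -0.00878359] -22.145062623283597
0.0304 0.0295 0.0299 0.0301 0.0286 0.0285 0.028 0.0312 0.031
```

View pics/r1.png

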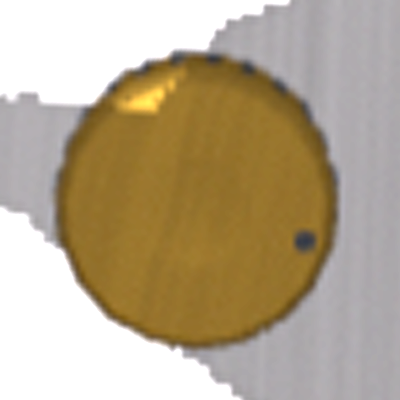

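The head's centre is (0.5057, -0.2725), and the mark bears -17.5° at a radius of 22.6 mm, which fits. Next I'll look at the cup's notches.

Call:
apply_moves(
  series=[1, -0.41, 0, 0.085, 0, 1, -0.41, 0, 0.085, 0, 1, -0.41, 0, 0.085, 0, 1, -0.41, 0, 0.085, 0, 1, -0.41, 0, 0.085, 0, 1, -0.41, 0, 0.085, 0, 1, -0.41, 0, 0.085, 0, 1, -0.41, 0, 0.085, 0, 1, -0.41, 0, 0.085, 0, 1, -0.38, 0, 0.085, 0, 1, 0, 0, 0, 0, 1, 0, 0, 0, 0, 1, 0, 0, 0, 0],
)

```text
clock: 3.5
eef_pos: [0.6057, 0.1298, 0.2122]
orientation: [-1.571, -0.001, -1.61]
force: [0.2, 0.8, 0.3]
opening: 0.999
```

```bash

python3 - <<'E'
from h import *
o=monitor.get_obs(); print(o['clock'],o['eef_pos'],o['orientation'],o['joint_pos'],o['force'])
i,d=optics.grab_frame("wrist"); cv2.imwrite("pics/w2.png",i); np.save("w2.npy",d)
import pickle; pickle.dump(o,open("w2.pkl","wb"))
print(w2wr(o,[.605,.133,.112]))
r=rect(o,i,[.605,.133,.112],.04,560); cv2.imwrite("pics/r2.png",r)
E
```

```text
3.5 [0.60574494 0.12981199 0.21215242] [-1.57134355e+00 -7.84199829e-04 -1.60977612e+00] [ 7.18678937e-02  3.24251192e-01  1.45794892e+00 -7.35121365e-04
  1.36002321e+00  1.11001927e-01] [0.19311437 0.79579631 0.25958283]
(np.float64(246.717236014851), np.float64(189.94201509304938))
```

View pics/w2.png

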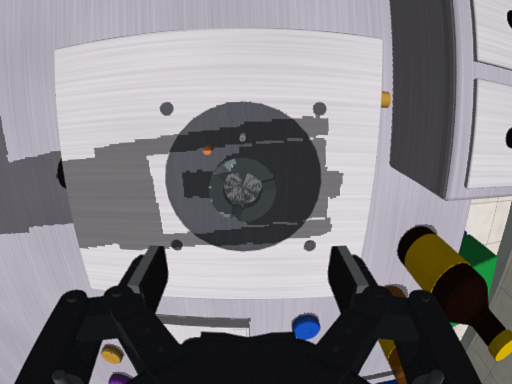

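View pics/r2.png

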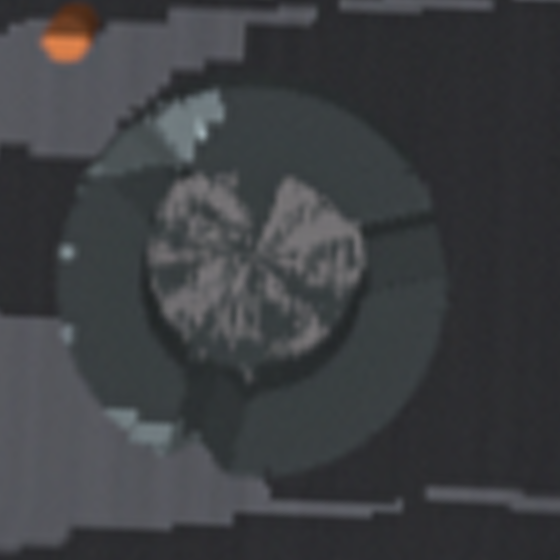

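The rim is clear and its centre is about (252,282) in the rectified crop. The notches sit at roughly 11–16° plus multiples of 120°. I'll enhance the contrast to pin that down.

```bash

python3 - <<'E'
from h import *
import pickle; o=pickle.load(open("w2.pkl","rb")); i=cv2.imread("pics/w2.png")
r=rect(o,i,[.6011,.1327,.112],.031,620)
g=cv2.cvtColor(r,cv2.COLOR_BGR2GRAY).astype(float); e=np.clip((g-35)*5,0,255).astype(np.uint8)
e=cv2.cvtColor(e,cv2.COLOR_GRAY2BGR)
cv2.circle(e,(310,310),280,(0,0,255),1); cv2.circle(e,(310,310),160,(0,0,255),1)
cv2.imwrite("pics/r2e.png",e[10:610,10:610])
pol=cv2.warpPolar(g.astype(np.float32),(310,1440),(310,310),310,cv2.WARP_POLAR_LINEAR) # rows: angle cw in image
sec=pol[:,190:265].mean(1)
a=-np.arange(1440)/4 %360
f=lambda th: np.interp(th%360,a[::-1],sec[::-1])
pp=np.clip((pol.T[140:300]-35)*5,0,255).astype(np.uint8); cv2.imwrite("pics/p2.png",cv2.resize(pp,(800,320)))
E
```

```text
(no output)
```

View pics/r2e.png

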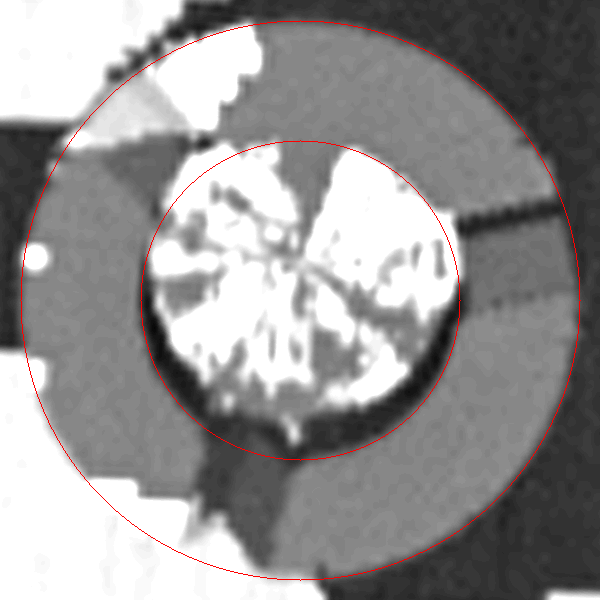

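View pics/p2.png

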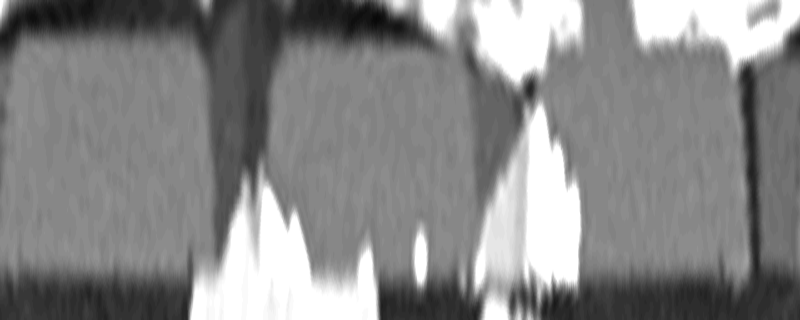

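The circle fits the rim, with the cup's centre at (0.6011, 0.1327). The notch estimates agree on about 12.3° (mod 120°), ±2°, inside the roughly ±6.5° drop-in window. The head therefore has to turn about +29.8°. Before grasping I'll check where the fingertips sit when open.

```bash

python3 - <<'E'
from h import *
import pickle; o=pickle.load(open("w2.pkl","rb")); d=np.load("w2.npy")
Rt=R.from_euler('xyz',o["orientation"]).as_matrix()
for u,v in((155,250),(160,255),(150,250),(160,275),(155,290),(340,250),(335,255),(345,250),(337,275),(340,290),(100,300),(110,295),(395,300)):
    if d[v,u]>0: print((u,v),d[v,u].round(4),(Rt.T@(wr2w(o,u,v,d=d[v,u])-o["eef_pos"])).round(4))
E
```

```text
(155, 250) 0.1378 [-0.0104 -0.0109 -0.0451]
(160, 255) 0.1389 [-0.0075 -0.0107 -0.043 ]
(150, 250) 0.1368 [-0.0108 -0.0118 -0.0474]
(160, 275) 0.1366 [ 0.0008 -0.016  -0.0428]
(155, 290) 0.1279 [ 0.0027 -0.0257 -0.043 ]
(340, 250) 0.1372 [-0.0107 -0.0114  0.0446]
(335, 255) 0.1397 [-0.0071 -0.01    0.0429]
(345, 250) 0.1366 [-0.0109 -0.012   0.047 ]
(337, 275) 0.1337 [-0.0009 -0.0184  0.0426]
(340, 290) 0.1284 [ 0.003  -0.0253  0.0429]
(100, 300) 0.103 [-0.0078 -0.0486 -0.059 ]
(110, 295) 0.1011 [-0.0117 -0.0492 -0.053 ]
(395, 300) 0.1042 [-0.0068 -0.0476  0.0594]
```

```bash

python3 - <<'E'
from h import *
import pickle; o=pickle.load(open("w2.pkl","rb")); d=np.load("w2.npy"); i=cv2.imread("pics/w2.png")
Rt=R.from_euler('xyz',o["orientation"]).as_matrix()
for v in range(243,300,4):
  print(v,[tuple((1000*(Rt.T@(wr2w(o,u,v,d=d[v,u])-o["eef_pos"]))).round(0).astype(int)) if d[v,u]<.17 else '-' for u in range(327,365,4)])
cv2.imwrite("pics/f2.png",cv2.resize(np.clip(i[230:330,310:410]*2.5,0,255).astype(np.uint8),(600,600),interpolation=cv2.INTER_CUBIC))
E
```

```text
243 ['-', '-', '-', '-', '-', '-', '-', '-', '-', '-']
247 ['-', '-', (np.int64(-10), np.int64(-7), np.int64(43)), (np.int64(-11), np.int64(-8), np.int64(45)), (np.int64(-10), np.int64(-8), np.int64(47)), (np.int64(-10), np.int64(-8), np.int64(49)), '-', '-', '-', '-']
251 ['-', (np.int64(-6), np.int64(-4), np.int64(42)), (np.int64(-9), np.int64(-10), np.int64(43)), (np.int64(-11), np.int64(-12), np.int64(44)), (np.int64(-11), np.int64(-12), np.int64(46)), (np.int64(-11), np.int64(-13), np.int64(48)), '-', '-', '-', '-']
255 ['-', (np.int64(-5), np.int64(-6), np.int64(42)), (np.int64(-7), np.int64(-10), np.int64(43)), (np.int64(-10), np.int64(-15), np.int64(43)), (np.int64(-10), np.int64(-15), np.int64(45)), (np.int64(-10), np.int64(-16), np.int64(47)), (np.int64(-10), np.int64(-15), np.int64(49)), (np.int64(-7), np.int64(-10), np.int64(54)), '-', '-']
259 ['-', (np.int64(-2), np.int64(-6), np.int64(42)), (np.int64(-6), np.int64(-12), np.int64(43)), (np.int64(-9), np.int64(-17), np.int64(43)), (np.int64(-10), np.int64(-19), np.int64(44)), (np.int64(-11), np.int64(-20), np.int64(46)),
[... 3475 characters left out ...]
.int64(42)), (np.int64(6), np.int64(-25), np.int64(43)), (np.int64(1), np.int64(-31), np.int64(42)), (np.int64(-2), np.int64(-36), np.int64(42)), (np.int64(-5), np.int64(-39), np.int64(43)), (np.int64(-5), np.int64(-39), np.int64(45)), (np.int64(-7), np.int64(-42), np.int64(45)), (np.int64(-12), np.int64(-48), np.int64(44))]
299 ['-', '-', (np.int64(11), np.int64(-23), np.int64(42)), (np.int64(8), np.int64(-26), np.int64(43)), (np.int64(3), np.int64(-32), np.int64(42)), (np.int64(0), np.int64(-36), np.int64(43)), (np.int64(-4), np.int64(-40), np.int64(43)), (np.int64(-5), np.int64(-42), np.int64(44)), (np.int64(-11), np.int64(-50), np.int64(42)), (np.int64(-12), np.int64(-50), np.int64(43))]
```

View pics/f2.png

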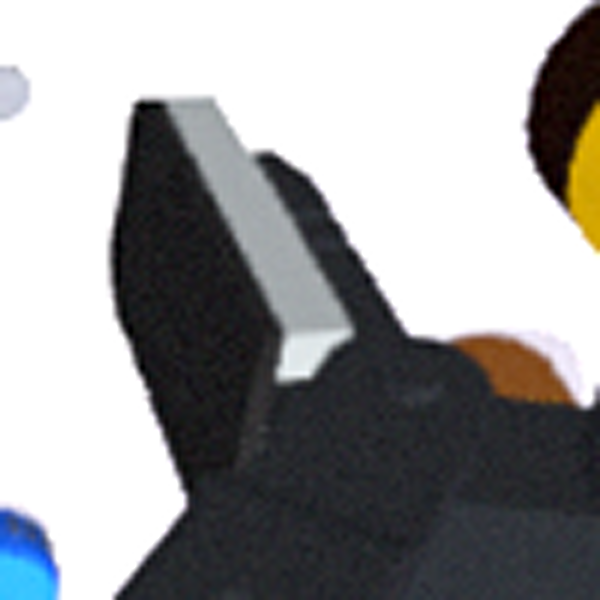

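Open, the tips sit about 3 mm behind the TCP, so the 38 mm pads will cover the wall with the TCP at z≈0.015. I'll go back over the head and descend part way.

Call:
apply_moves(
  series=[1, 0.406, 0, -0.084, 0, 1, 0.406, 0, -0.084, 0, 1, 0.406, 0, -0.084, 0, 1, 0.406, 0, -0.084, 0, 1, 0.406, 0, -0.084, 0, 1, 0.406, 0, -0.084, 0, 1, 0.406, 0, -0.084, 0, 1, 0.406, 0, -0.084, 0, 1, 0.406, 0, -0.084, 0, 1, 0.406, 0, -0.084, 0, 1, 0, 0.4, 0, 0, 1, 0, 0.4, 0, 0, 1, 0, 0.4, 0, 0, 1, 0, 0.2, 0, 0, 1, 0, 0, 0, 0, 1, 0, 0, 0, 0, 1, 0, 0, 0, 0],
)

```text
clock: 5.25
eef_pos: [0.5082, -0.2724, 0.0745]
orientation: [-1.567, -0.002, -1.608]
force: [0.5, 0.4, 0.3]
opening: 0.998
```

```bash

python3 - <<'E'
from h import *
o=monitor.get_obs(); print(o['clock'],o['eef_pos'],o['orientation'],o['joint_pos'],o['force'])
i,d=optics.grab_frame("wrist"); cv2.imwrite("pics/w3.png",i)
for k in range(3):
    o2=monitor.get_obs(); print(o2['clock'],o2['eef_pos'],o2['orientation'])
print(w2wr(o,[.5057,-.2725,.03]))
E
```

```text
5.25 [ 0.50818727 -0.27239784  0.07453065] [-1.56737209 -0.00239328 -1.60848915] [-6.42095581e-01  3.97252901e-01  1.67516761e+00 -2.67307035e-05
  1.06499452e+00 -6.04393958e-01] [0.46229442 0.43331591 0.25550497]
5.3 [ 0.50837248 -0.27226885  0.07468268] [-1.56709565 -0.00256554 -1.60813008]
5.3 [ 0.50837248 -0.27226885  0.07468268] [-1.56709565 -0.00256554 -1.60813008]
5.3 [ 0.50837248 -0.27226885  0.07468268] [-1.56709565 -0.00256554 -1.60813008]
(np.float64(243.7165661286491), np.float64(222.30560222113883))
```

View pics/w3.png

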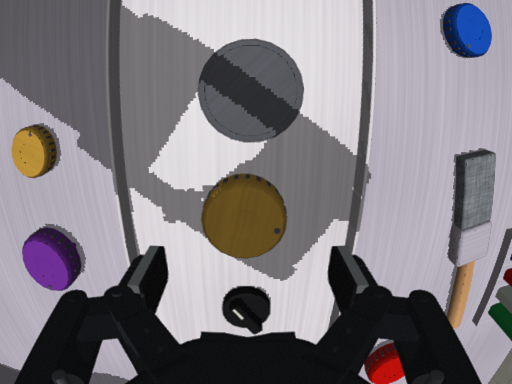

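The head is centred at column 244 between the pads, roughly on the predicted position. I'll check its y with a rectified view.

```bash

python3 - <<'E'
from h import *
o=monitor.get_obs(); i=cv2.imread("pics/w3.png")
r=rect(o,i,[.5057,-.2725,.03],.035,560); r=np.clip(r*1.6,0,255).astype(np.uint8); cv2.circle(r,(280,280),224,(0,0,255),1); cv2.imwrite("pics/r3.png",r)
E
```

```text
(no output)
```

View pics/r3.png

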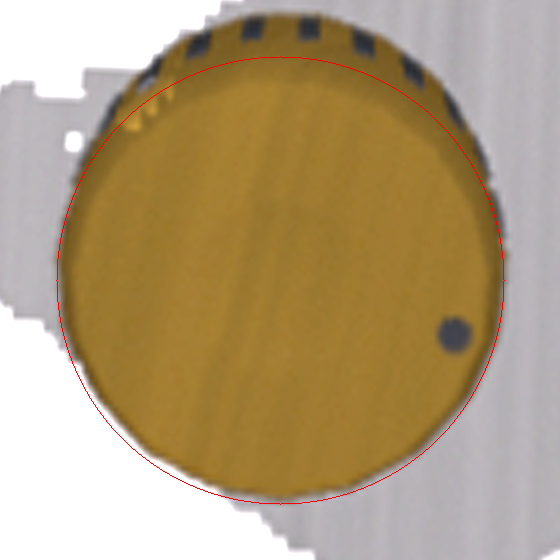

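The head's centre is confirmed, with the mark at -17°. I'll correct x by -2.4 mm, descend and close.

Call:
apply_moves(
  series=[1, 0, 0.1, -0.012, 0, 1, 0, 0.2, -0.012, 0, 1, 0, 0.2, 0, 0, 1, 0, 0.096, 0, 0, 1, 0, 0, 0, 0, 1, 0, 0, 0, 0],
)

```text
clock: 5.9
eef_pos: [0.5051, -0.271, 0.0131]
orientation: [-1.57, -0.0, -1.607]
force: [-0.1, -1.1, 0.4]
opening: 0.997
```

Call:
apply_moves(
  series=[-1, 0, 0, 0, 0, -1, 0, 0, 0, 0, -1, 0, 0, 0, 0, -1, 0, 0, 0, 0, -1, 0, 0, 0, 0, -1, 0, 0, 0, 0, -1, 0, 0, 0, 0, -1, 0, 0, 0, 0],
)

```text
clock: 6.7
eef_pos: [0.5056, -0.2715, 0.0142]
orientation: [-1.569, -0.001, -1.607]
force: [-1.1, 0.8, 6.2]
opening: 0.657
```

Gripped. I'll lift and check.

Call:
apply_moves(
  series=[-1, 0, -0.1, 0, 0, -1, 0, -0.3, 0, 0, -1, 0, -0.4, 0, 0, -1, 0, -0.4, 0, 0, -1, 0, -0.4, 0, 0, -1, 0, -0.2, 0, 0, -1, 0, 0, 0, 0, -1, 0, 0, 0, 0],
)

```text
clock: 7.5
eef_pos: [0.5042, -0.2704, 0.1922]
orientation: [-1.571, 0.0, -1.608]
force: [0.1, 0.2, -2.2]
opening: 0.66
```

```bash

python3 - <<'E'
from h import *
import pickle
o=monitor.get_obs(); print(o['clock'],o['eef_pos'],o['orientation'],o['joint_pos'],o['force'],o['ft_torque'],o['opening'])
i,d=optics.grab_frame("wrist"); cv2.imwrite("pics/w4.png",i); pickle.dump((o,d),open("w4.pkl","wb"))
E
```

```text
7.5 [ 0.50424115 -0.27036293  0.19221911] [-1.57125024e+00  3.85877902e-04 -1.60754052e+00] [-6.43436417e-01  2.45986191e-01  1.60103024e+00  6.04997569e-05
  1.29516913e+00 -6.06708790e-01] [ 0.08140407  0.23939784 -2.20914437] [-0.04461734 -0.04730031  0.054565  ] 0.6596834334672321
```

View pics/w4.png

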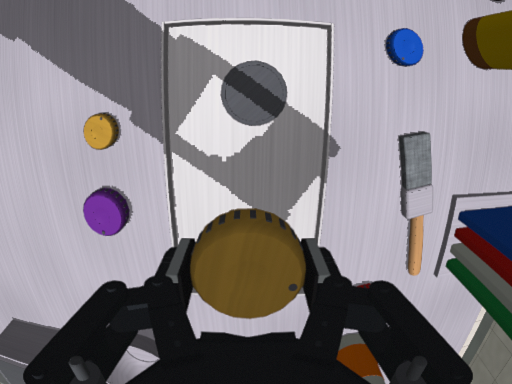

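The head is held. I'll measure its top and the punch mark in the tool frame.

```bash

python3 - <<'E'
from h import *
import pickle
o,d=pickle.load(open("w4.pkl","rb")); i=cv2.imread("pics/w4.png")
Rt=R.from_euler('xyz',o["orientation"]).as_matrix()
P=[]
for u in range(215,285,3):
  for v in range(245,300,3):
    if d[v,u]>0: P.append(Rt.T@(wr2w(o,u,v,d=d[v,u])-o["eef_pos"]))
P=np.array(P); A=np.c_[P[:,0],P[:,2],np.ones(len(P))]; print(np.linalg.lstsq(A,P[:,1],rcond=None)[0], np.median(P[:,1]))
top=o["eef_pos"]-Rt[:,1]*0+[0,0,.0158]
r=rect(o,i,top,.035,560); r=np.clip(r*1.6,0,255).astype(np.uint8); cv2.circle(r,(280,280),224,(0,0,255),1); cv2.imwrite("pics/r4.png",r)
E
```

```text
[ 0.01664509  0.00883189 -0.01522042] -0.015318724992467676
```

View pics/r4.png

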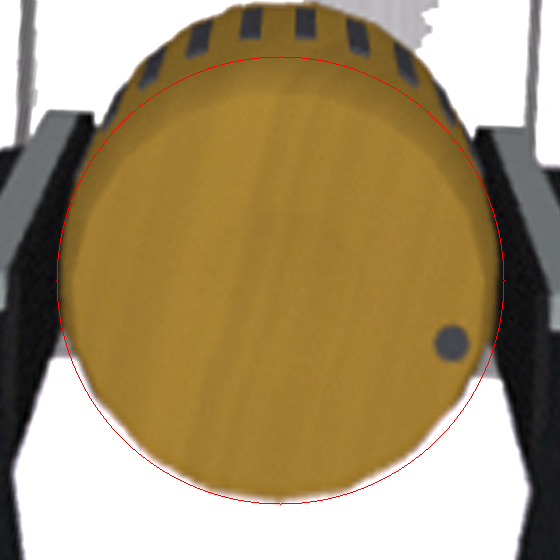

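The head is held square, with its centre 1 mm along tool +x. I'll turn it by -29.7° and carry it over the cup.

Call:
apply_moves(
  series=[-1, 0, 0, 0, -0.033, -1, 0, 0, 0, -0.033, -1, 0, 0, 0, -0.033, -1, 0, 0, 0, -0.033, -1, 0, 0, 0, -0.033, -1, -0.2, 0, 0.17, 0, -1, -0.31, 0, 0.27, 0, -1, -0.31, 0, 0.27, 0, -1, -0.31, 0, 0.27, 0, -1, -0.31, 0, 0.27, 0, -1, -0.31, 0, 0.27, 0, -1, -0.31, 0, 0.27, 0, -1, -0.31, 0, 0.27, 0, -1, -0.31, 0, 0.27, 0, -1, -0.31, 0, 0.27, 0, -1, -0.15, 0, 0.12, 0, -1, 0, 0, 0, 0, -1, 0, 0, 0, 0, -1, 0, 0, 0, 0],
)

```text
clock: 9.45
eef_pos: [0.5993, 0.1324, 0.191]
orientation: [-1.574, 0.001, -1.09]
force: [0.7, 0.7, -2.3]
opening: 0.66
```

```bash

python3 - <<'E'
from h import *
import pickle
o=monitor.get_obs(); print(o['clock'],o['eef_pos'],o['orientation'],o['joint_pos'],o['force'],o['ft_torque'],o['opening'])
i,d=optics.grab_frame("wrist"); cv2.imwrite("pics/w5.png",i); pickle.dump((o,d),open("w5.pkl","wb"))
i,d=optics.grab_frame("side"); u,v=w2px("side",[.6011,.1327,.15]); print(u,v); u,v=int(u),int(v); cv2.imwrite("pics/s5.png",cv2.resize(i[max(v-50,0):v+50,u-65:u+65],(780,600),interpolation=cv2.INTER_CUBIC))
o=monitor.get_obs();print(o['eef_pos'],o['orientation'],o['force'])
E
```

```text
9.45 [0.59931504 0.13240512 0.19104496] [-1.57390670e+00  7.39257702e-04 -1.09017573e+00] [ 7.67968805e-02  3.33064974e-01  1.49180277e+00 -5.59923668e-04
  1.31987563e+00 -4.03684986e-01] [ 0.69609589  0.68119089 -2.26488833] [-0.0250308  -0.0314572  -0.04038433] 0.6596308429926819Traceback (most recent call last):
  File "<stdin>", line 5, in <module>
  File "h.py", line 14, in w2px
    return c[0]/c[2]*p["fx"]+p["cx"],c[1]/c[2]*p["fy"]+p["cy"]
           ~^^^
IndexError: invalid index to scalar variable.
```

View pics/w5.png

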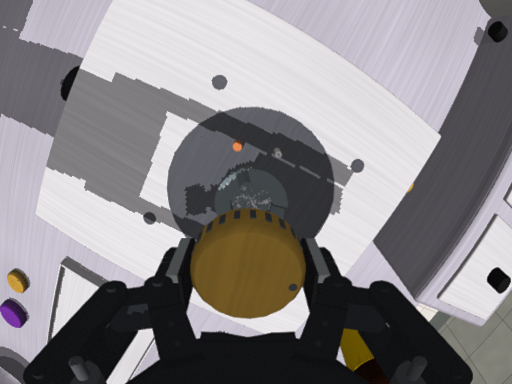

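The head is over the cup with the yaw as planned. I'll descend to about 10 mm above the rim, then average several pose readings.

Call:
apply_moves(
  series=[-1, -0.003, 0.2, 0.008, 0, -1, -0.003, 0.2, 0.008, 0, -1, 0, 0.15, 0, 0, -1, 0, 0.03, 0, 0, -1, 0, 0, 0, 0, -1, 0, 0, 0, 0],
)

```text
clock: 10.15
eef_pos: [0.6022, 0.1346, 0.1357]
orientation: [-1.569, -0.001, -1.09]
force: [-0.3, 0.2, -1.2]
opening: 0.661
```

```bash
sed -i 's/    p=optics.camera_params(name); r=np.array(p\["rotation"\]); c=r.T/    p=optics.camera_params(name); r=R.from_euler("xyz",p["rotation"]).as_matrix(); c=r.T/' h.py
python3 - <<'E'
from h import *
import pickle
E,O,F=[],[],[]
for k in range(6):
    o=monitor.get_obs(); E.append(o['eef_pos']);O.append(o['orientation']);F.append(o['force'])
    if k==0: u,v=w2px("side",[.6011,.1327,.13]); u,v=int(u),int(v); print(u,v)
    i,d=optics.grab_frame("wrist" if k<5 else "side")
    if k==4: cv2.imwrite("pics/w6.png",i); W=i
    if k==5: cv2.imwrite("pics/s6.png",cv2.resize(i[max(v-50,0):v+50,u-65:u+65],(780,600),interpolation=cv2.INTER_CUBIC))
print(np.round(E,4),np.mean(E,0),np.mean(O,0),np.mean(F,0))
o=dict(eef_pos=np.mean(E,0),orientation=np.mean(O,0)); pickle.dump(o,open("w6.pkl","wb"))
r=rect(o,W,[.6011,.1327,.112],.045,560); r=np.clip(r*2,0,255).astype(np.uint8); cv2.circle(r,(280,280),int(28/45*280),(0,0,255),1); cv2.imwrite("pics/r6.png",r)
E
```

```text
261 164
[[0.6022 0.1346 0.1357]
 [0.6024 0.1347 0.136 ]
 [0.6024 0.1348 0.1361]
 [0.6023 0.1349 0.136 ]
 [0.6022 0.1349 0.1358]
 [0.602  0.1349 0.1356]] [0.6022541  0.13481953 0.13587292] [-1.56882504e+00 -8.34475357e-04 -1.08926151e+00] [-0.15528577  0.00549327 -1.37458078]
```

View pics/r6.png

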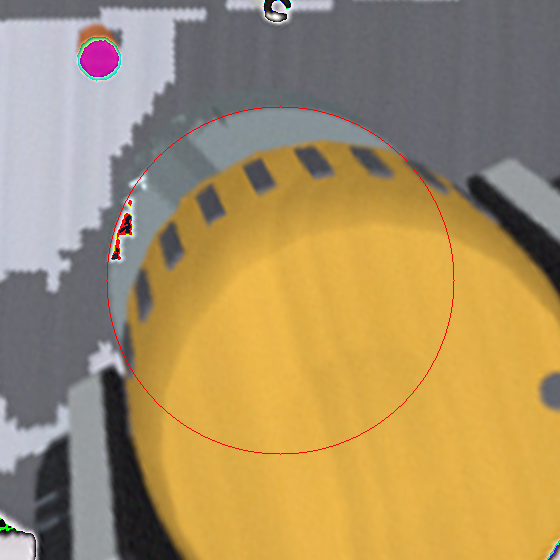

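View pics/s6.png

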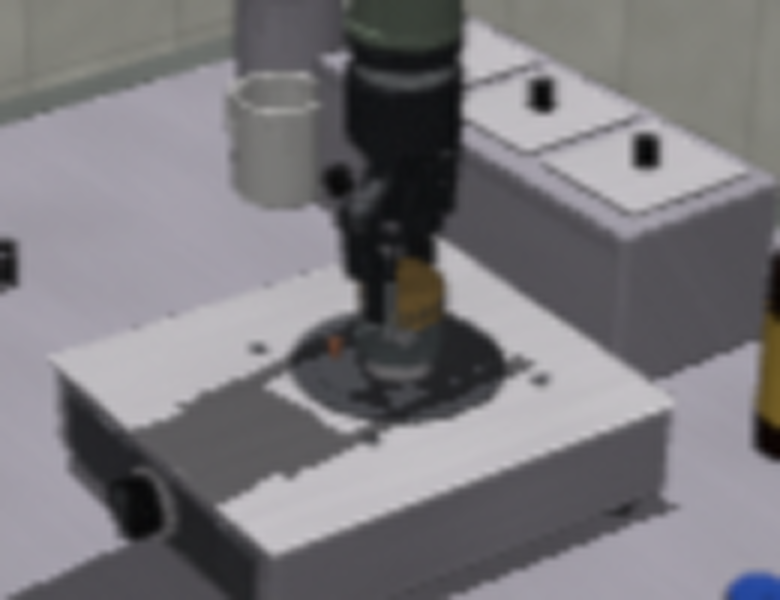

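Readings drift by 1–2 mm, so I'll integrate the commanded path as a cross-check and enlarge the visible notch.

```bash

python3 - <<'E'
from h import *
import pickle
p=np.array([.196,-.541,.242]); yaw=-1.373+.15-np.pi/2
def mv(x,y,z,t=0,n=1):
    global p,yaw
    for _ in range(n):
        c,s=np.cos(yaw),np.sin(yaw); p=p+.1*(x*np.array([c,s,0])+y*np.array([0,0,-1])+z*np.array([-s,c,0])); yaw-=t*np.pi
mv(0,0,0,-.0472,8);mv(-.28,.03,.3,0,10);print(p,yaw,"meas .5062 -.2709 .2117 -1.605")
mv(-.41,0,.085,0,9);mv(-.38,0,.085);print(p,"meas .6057 .1298 .2122")
mv(.406,0,-.084,0,10);mv(0,1.4,0);print(p,"meas .5083 -.2723 .0746")
mv(0,.596,-.024);print(p,"meas .5051 -.271 .0131/.5056 -.2715 .0142")
mv(0,-1.8,0);print(p,"meas .5042 -.2704 .1922")
mv(0,0,0,-.033,5);mv(-.2,0,.17);mv(-.31,0,.27,0,9);mv(-.15,0,.12);print(p,yaw,"meas .5993 .1324 .191")
mv(-.006,.58,.016);print(p,"meas .6022 .1348 .1359")
o=pickle.load(open("w6.pkl","rb"));W=cv2.imread("pics/w6.png")
for nm,q in(("a",o["eef_pos"]),("b",p)):
    oo=dict(eef_pos=q,orientation=[-np.pi/2,0,yaw])
    r=rect(oo,W,[.6011,.1327,.112],.031,620); r=np.clip(r*2.,0,250).astype(np.uint8); cv2.circle(r,(310,310),280,(0,0,255),1); cv2.imwrite(f"pics/r6{nm}.png",r[:400,:400])
E
```

```text
[ 0.50608099 -0.27220681  0.212     ] -1.6075309407993912 meas .5062 -.2709 .2117 -1.605
[0.60597127 0.13139688 0.212     ] meas .6057 .1298 .2122
[ 0.50711704 -0.27124421  0.072     ] meas .5083 -.2723 .0746
[ 0.50471866 -0.27115606  0.0124    ] meas .5051 -.271 .0131/.5056 -.2715 .0142
[ 0.50471866 -0.27115606  0.1924    ] meas .5042 -.2704 .1922
[0.60032451 0.13312048 0.1924    ] -1.0891681529570754 meas .5993 .1324 .191
[0.60146456 0.13439338 0.1344    ] meas .6022 .1348 .1359
```

View pics/r6a.png

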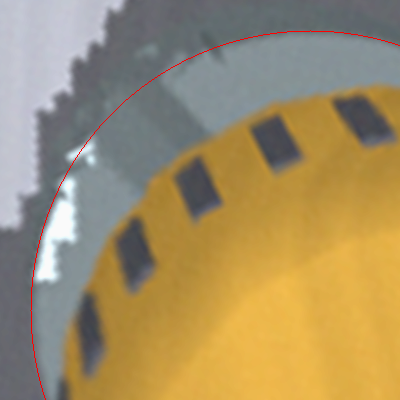

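View pics/r6b.png

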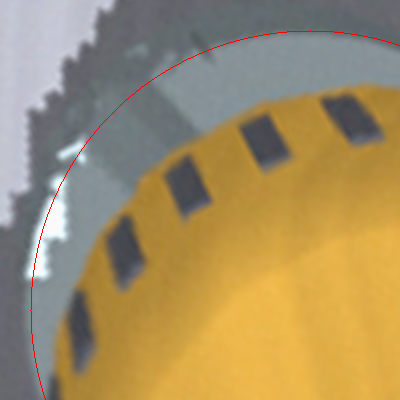

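The commanded path integrates cleanly and the readings carry the noise, so I'll redo the cup fit with the commanded poses.

```bash

python3 - <<'E'
from h import *
D=-np.pi/2
for nm,q,yaw,f in(("a",[.60597,.1314,.212],-1.60753,"w2"),("b",[.60146,.13439,.1344],-1.08917,"w6"),("c",[.50472,-.27116,.1924],-1.60753,"w4")):
    W=cv2.imread(f"pics/{f}.png"); oo=dict(eef_pos=np.array(q),orientation=[D,0,yaw])
    c=[.6013,.1343,.112] if nm!="c" else [q[0],q[1],q[2]+.0158]
    r=rect(oo,W,c,.031,620); r=np.clip(r*2.2,0,250).astype(np.uint8)
    rr=280 if nm!="c" else 262
    cv2.circle(r,(310,310),rr,(0,0,255),1); 
    if nm!="c":
      for k in range(3):
        a=np.radians(12.3+120*k); n=np.array([-np.sin(a),-np.cos(a)]); u=np.array([np.cos(a),-np.sin(a)])
        for s in(-45,45):
            A=310+u*160+n*s; B=310+u*280+n*s; cv2.line(r,tuple(A.astype(int).tolist()),tuple(B.astype(int).tolist()),(0,255,255),1)
    cv2.imwrite(f"pics/q{nm}.png",r[10:610,10:610])
E
python3 -c "
import cv2,numpy as np
a=cv2.imread('pics/qb.png')[:400,:390];c=cv2.resize(cv2.imread('pics/qc.png'),(400,400));cv2.imwrite('pics/qbc.png',np.hstack([a,c]))"
```

```text
(no output)
```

View pics/qa.png

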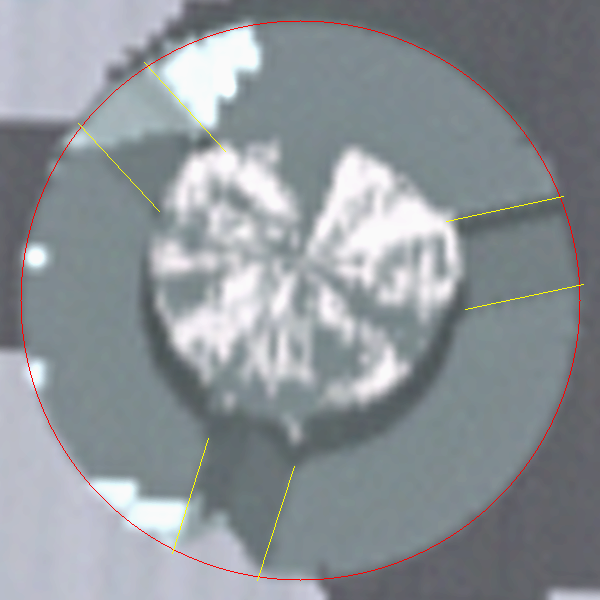

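View pics/qbc.png

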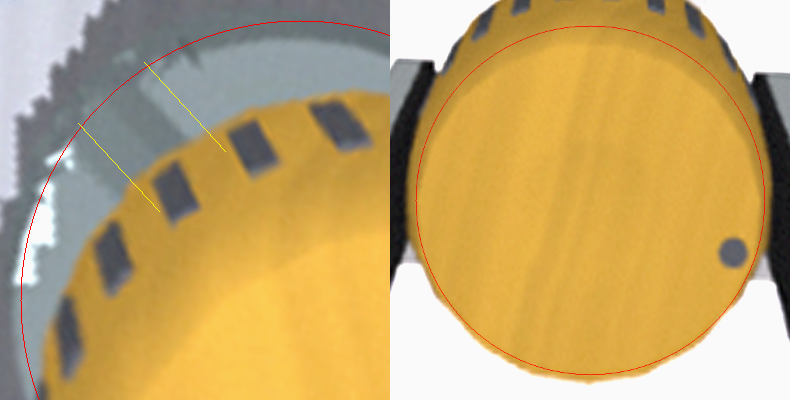

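The commanded-frame fit on the cup is very good, with the notches at 12.3°. The current close view, where calibration error cancels, suggests nudging the head by about (-1.3, 0) mm. I'll lower to about 2 mm above the rim.

Call:
apply_moves(
  series=[-1, -0.006, 0.04, -0.012, 0, -1, 0, 0.04, 0, 0, -1, 0, 0.03, 0, 0, -1, 0, 0, 0, 0, -1, 0, 0, 0, 0],
)

```text
clock: 10.95
eef_pos: [0.5999, 0.1348, 0.1233]
orientation: [-1.571, 0.0, -1.089]
force: [0.2, -0.2, -1.5]
opening: 0.658
```

```bash
cat > look.py <<'E'
from h import *
import sys
t=sys.argv[1]; u,v=w2px("side",[.6011,.1327,.12]); u,v=int(u),int(v); F=[];Z=[]
for k in range(3):
    o=monitor.get_obs(); F.append(o['force']); Z.append(o['eef_pos'])
    i,d=optics.grab_frame("wrist" if k<2 else "side")
    if k==1: cv2.imwrite(f"pics/w{t}.png",i)
cv2.imwrite(f"pics/s{t}.png",cv2.resize(i[max(v-32,0):v+32,u-42:u+42],(788,600),interpolation=cv2.INTER_CUBIC))
print(o['clock'],np.round(F,2),np.round(Z,4),o['opening'])
E
python3 look.py 7
```

```text
11.05 [[ 0.18 -0.16 -1.49]
 [-0.04  0.78 -1.39]
 [-0.42 -0.07 -1.81]] [[0.5999 0.1348 0.1233]
 [0.6001 0.1348 0.1236]
 [0.6002 0.1348 0.1238]] 0.6574396702436326
```

View pics/s7.png

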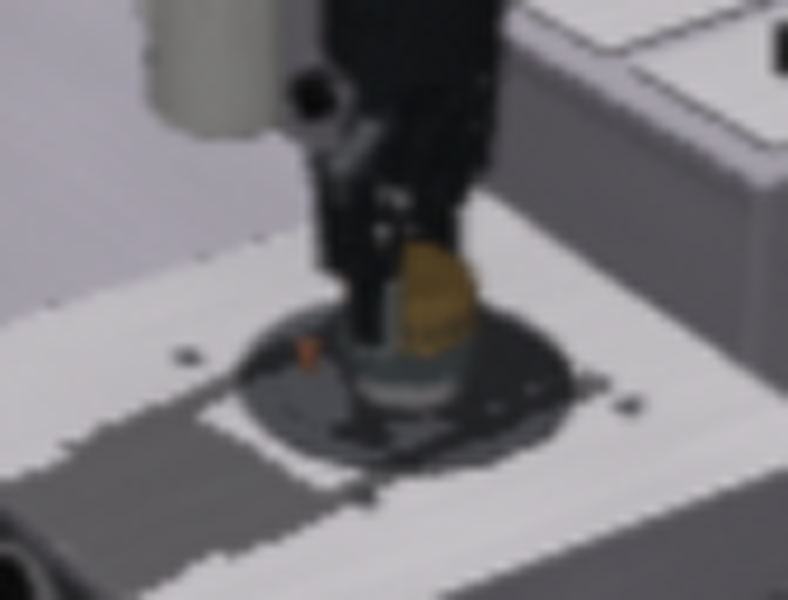

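View pics/w7.png

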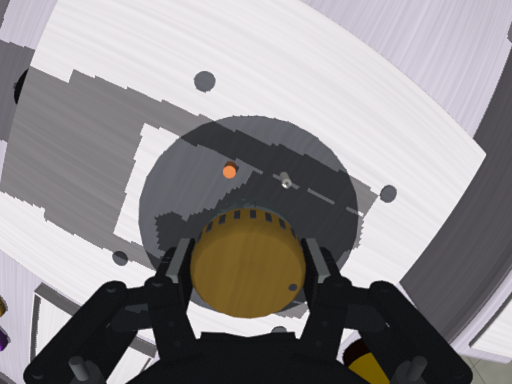

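The head is just above the rim and aligned in both views, and the force is at baseline. I'll lower in small steps and watch the force.

Call:
apply_moves(
  series=[-1, 0, 0.005, 0, 0, -1, 0, 0.005, 0, 0, -1, 0, 0, 0, 0],
)

```text
clock: 11.4
eef_pos: [0.6001, 0.1348, 0.1227]
orientation: [-1.571, -0.0, -1.089]
force: [0.4, 0.2, -1.8]
opening: 0.667
```

Call:
apply_moves(
  series=[-1, 0, 0.005, 0, 0, -1, 0, 0, 0, 0],
)

```text
clock: 11.6
eef_pos: [0.6, 0.1348, 0.1221]
orientation: [-1.571, 0.0, -1.089]
force: [-0.3, 0.5, -0.2]
opening: 0.656
```

Call:
apply_moves(
  series=[-1, 0, 0.005, 0, 0, -1, 0, 0, 0, 0],
)

```text
clock: 11.8
eef_pos: [0.6, 0.1348, 0.1216]
orientation: [-1.571, 0.0, -1.089]
force: [-0.4, -0.6, -1.4]
opening: 0.659
```

Call:
apply_moves(
  series=[-1, 0, 0.005, 0, 0, -1, 0, 0, 0, 0],
)

```text
clock: 12.0
eef_pos: [0.6001, 0.1348, 0.1211]
orientation: [-1.571, 0.0, -1.089]
force: [0.3, -0.6, -1.5]
opening: 0.659
```

Call:
apply_moves(
  series=[-1, 0, 0.005, 0, 0, -1, 0, 0, 0, 0],
)

```text
clock: 12.2
eef_pos: [0.6002, 0.1348, 0.1207]
orientation: [-1.571, -0.0, -1.089]
force: [-0.4, -0.1, -1.4]
opening: 0.658
```

Call:
apply_moves(
  series=[-1, 0, 0.003, 0, 0, -1, 0, 0, 0, 0],
)

```text
clock: 12.4
eef_pos: [0.6002, 0.1348, 0.1205]
orientation: [-1.57, -0.0, -1.089]
force: [0.1, -0.2, -1.0]
opening: 0.659
```

Call:
apply_moves(
  series=[-1, 0, 0.005, 0, 0, -1, 0, 0, 0, 0],
)

```text
clock: 12.6
eef_pos: [0.6003, 0.1349, 0.1202]
orientation: [-1.57, -0.0, -1.089]
force: [0.2, -0.1, 0.5]
opening: 0.66
```

Call:
apply_moves(
  series=[-1, 0, 0.005, 0, 0, -1, 0, 0, 0, 0],
)

```text
clock: 12.8
eef_pos: [0.6004, 0.135, 0.1201]
orientation: [-1.57, -0.0, -1.089]
force: [-1.2, 1.1, 3.3]
opening: 0.658
```

Call:
apply_moves(
  series=[-1, 0, 0.004, 0, 0, -1, 0, 0, 0, 0],
)

```text
clock: 13.0
eef_pos: [0.6004, 0.135, 0.1199]
orientation: [-1.57, -0.0, -1.089]
force: [-1.9, 1.2, 5.5]
opening: 0.66
```

Light contact: about 7 N up, with a sideways push towards (-x,+y), which suggests a notch flank. I'll read the torques before deciding.

```bash
python3 - <<'E'
from h import *
T=[];F=[]
for k in range(4):
    o=monitor.get_obs();T.append(o['ft_torque']);F.append(o['force']);i,d=optics.grab_frame("wrist")
print(np.mean(F,0),np.std(F,0),np.mean(T,0),np.std(T,0)); cv2.imwrite("pics/w8.png",i)
E
python3 look.py 8
```

```text
[-1.60864807  1.00228846  5.05900765] [0.47756319 0.37817794 0.475282  ] [ 0.07170967  0.33973933 -0.12182107] [0.02062379 0.05535798 0.00945147]
13.3 [[-1.74  0.51  5.72]
 [-1.68  1.04  5.95]
 [-2.    0.68  4.82]] [[0.6004 0.1349 0.12  ]
 [0.6004 0.135  0.1199]
 [0.6004 0.135  0.1199]] 0.6590975433968279
```

View pics/s8.png

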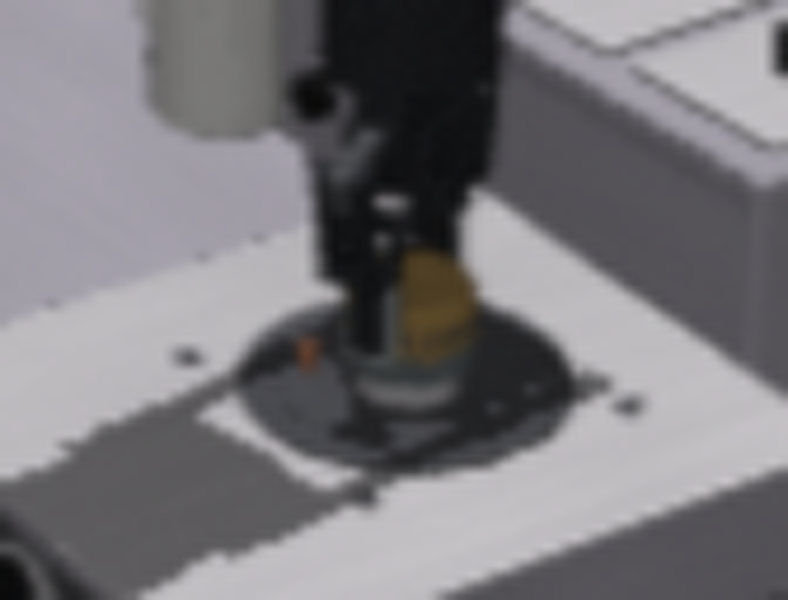

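The sideways push and the clockwise moment both point to the lug near 252° riding the counter-clockwise flank, so it is partly in the notch. I'll ease it 0.8 mm towards (-x,+y) and 1° clockwise.

Call:
apply_moves(
  series=[-1, -0.007, 0, -0.004, 0.006, -1, 0, 0, 0, 0],
)

```text
clock: 13.55
eef_pos: [0.6001, 0.1351, 0.1193]
orientation: [-1.569, -0.001, -1.109]
force: [1.2, -0.1, 2.4]
opening: 0.659
```

```bash
cat > ft.py <<'E'
from h import *
T=[];F=[];Z=[]
for k in range(4):
    o=monitor.get_obs();T.append(o['ft_torque']);F.append(o['force']);Z.append(o['eef_pos']);i,d=optics.grab_frame("wrist")
print(o['clock'],np.mean(F,0).round(2),np.mean(T,0).round(3),np.mean(Z,0).round(4),o['opening'])
E
python3 ft.py
```

```text
13.7 [1.51 0.15 2.06] [ 0.048 -0.224 -0.092] [0.6001 0.1351 0.1193] 0.6597846949599467
```

It sank 0.6 mm and the force fell. I'll turn another 1° clockwise, shift back slightly, and lower.

Call:
apply_moves(
  series=[-1, 0.001, 0, 0.003, 0.006, -1, 0, 0.004, 0, 0, -1, 0, 0, 0, 0],
)

```text
clock: 14.05
eef_pos: [0.6, 0.1352, 0.1188]
orientation: [-1.57, -0.0, -1.127]
force: [1.8, -0.2, 3.1]
opening: 0.657
```

```bash
python3 ft.py
```

```text
14.2 [ 1.67 -0.7   3.4 ] [-0.059 -0.269 -0.04 ] [0.6    0.1352 0.1188] 0.6607484386679682
```

Call:
apply_moves(
  series=[-1, 0.003, 0, 0.004, 0.0, -1, 0, 0.005, 0, 0, -1, 0, 0, 0, 0],
)

```text
clock: 14.55
eef_pos: [0.6003, 0.1351, 0.1185]
orientation: [-1.571, -0.0, -1.127]
force: [0.2, -0.9, 6.3]
opening: 0.658
```

```bash
python3 ft.py
```

```text
14.7 [ 0.47 -0.97  5.43] [-0.133 -0.068 -0.117] [0.6003 0.1351 0.1185] 0.6577692778921777
```

Call:
apply_moves(
  series=[-1, 0.003, 0, -0.002, 0.006, -1, 0, 0, 0, 0],
)

```text
clock: 14.95
eef_pos: [0.6004, 0.1351, 0.1184]
orientation: [-1.57, -0.0, -1.145]
force: [1.3, 0.6, 4.8]
opening: 0.66
```

```bash
python3 ft.py
```

```text
15.1 [1.08 0.69 5.29] [ 0.086 -0.175  0.415] [0.6003 0.1351 0.1184] 0.6612674590593051
```

The moment has flipped sign, so all the lugs are engaged. I'll turn back 0.8°.

Call:
apply_moves(
  series=[-1, 0, 0, 0, -0.0045, -1, 0, 0, 0, 0],
)

```text
clock: 15.35
eef_pos: [0.6003, 0.1351, 0.1183]
orientation: [-1.57, 0.0, -1.132]
force: [-0.2, 1.4, 4.8]
opening: 0.66
```

```bash
python3 ft.py; python3 look.py 9
```

```text
15.5 [0.74 0.99 5.01] [ 0.144 -0.181 -0.061] [0.6003 0.1351 0.1183] 0.6621698350004644
15.65 [[1.08 1.67 4.9 ]
 [1.05 0.65 5.26]
 [0.62 1.14 5.35]] [[0.6003 0.1351 0.1183]
 [0.6003 0.1351 0.1183]
 [0.6003 0.1351 0.1183]] 0.6568968703362231
```

View pics/s9.png

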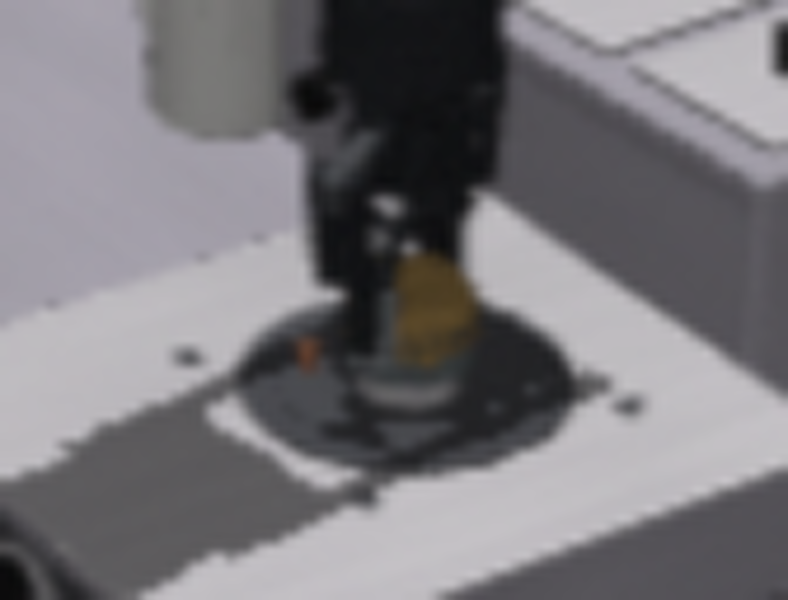

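View pics/w9.png

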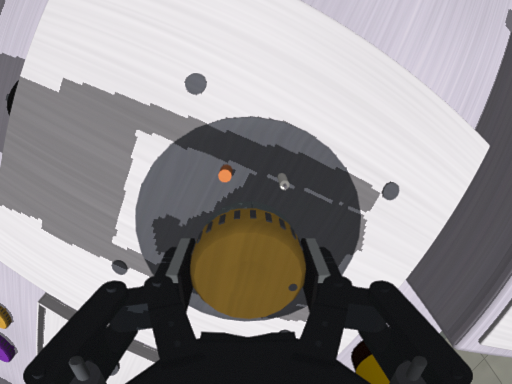

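The moment is neutral and the push light (about 6 N). I'll unload slightly and open the fingers part way so the head settles, then check.

Call:
apply_moves(
  series=[-1, 0, -0.004, 0, 0, -1, 0, 0, 0, 0, 0.5, 0, 0, 0, 0, 0.5, 0, 0, 0, 0, 0.5, 0, 0, 0, 0, 0.5, 0, 0, 0, 0],
)

```text
clock: 16.3
eef_pos: [0.5994, 0.1347, 0.1177]
orientation: [-1.573, 0.001, -1.132]
force: [0.4, 0.1, 0.2]
opening: 0.751
```

```bash
python3 ft.py; python3 look.py 10
python3 - <<'E'
from h import *
W=cv2.imread("pics/w10.png"); cv2.imwrite("pics/w10c.png",cv2.resize(W[190:330,160:340],(772,600),interpolation=cv2.INTER_CUBIC))
E
```

```text
16.45 [0.16 0.19 0.14] [-0.026 -0.011  0.014] [0.5997 0.1347 0.118 ] 0.7510864697041714
16.6 [[ 0.9   0.59 -0.03]
 [ 0.11  0.8  -0.45]
 [-0.73 -0.52  0.42]] [[0.6    0.1348 0.1184]
 [0.6001 0.1348 0.1184]
 [0.6002 0.1348 0.1185]] 0.7539138059443427
```

View pics/w10c.png

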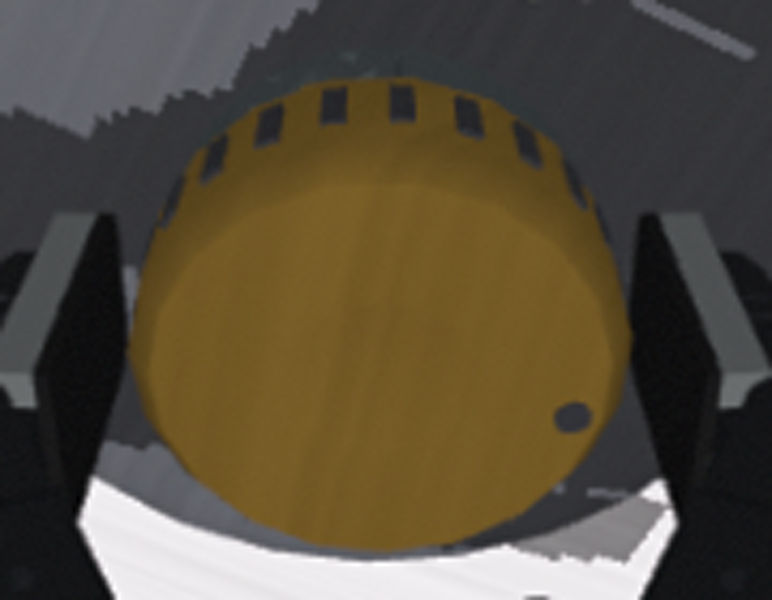

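View pics/s10.png

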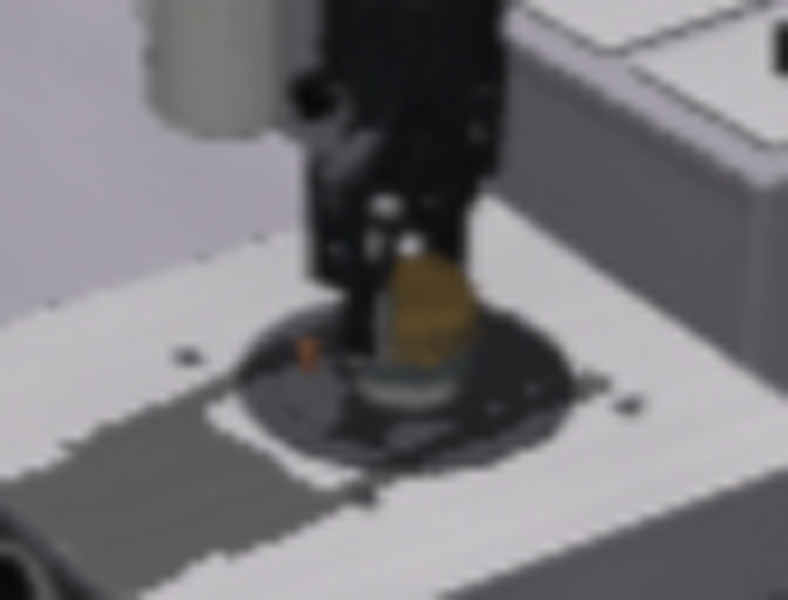

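The fingers are clear of the head. I'll open fully, lift straight up, and measure the height and tilt.

Call:
apply_moves(
  series=[1, 0, 0, 0, 0, 1, 0, 0, 0, 0, 1, 0, 0, 0, 0, 1, 0, -0.1, 0, 0, 1, 0, -0.2, 0, 0, 1, 0, -0.25, 0, 0, 1, 0, -0.25, 0, 0, 1, 0, -0.1, 0, 0, 1, 0, 0, 0, 0, 1, 0, 0, 0, 0],
)

```text
clock: 17.65
eef_pos: [0.5997, 0.1348, 0.2078]
orientation: [-1.572, 0.0, -1.132]
force: [-0.4, 0.4, -0.1]
opening: 0.996
```

```bash
python3 - <<'E'
from h import *
import pickle
E,O,D=[],[],[]
for k in range(6):
    o=monitor.get_obs(); E.append(o['eef_pos']);O.append(o['orientation'])
    i,d=optics.grab_frame("wrist"); D.append(d)
cv2.imwrite("pics/w11.png",i)
S=[optics.grab_frame("top") for k in range(3)]
cv2.imwrite("pics/t11.png",S[0][0])
d=np.median(D,0); q=np.mean(E,0); print(q,np.mean(O,0))
pickle.dump((q,np.mean(O,0),d,np.median([s[1] for s in S],0)),open("w11.pkl","wb"))
E
```

```text
[0.5992301  0.1347371  0.20691306] [-1.57339257e+00  9.78029142e-04 -1.13158485e+00]
```

View pics/w11.png

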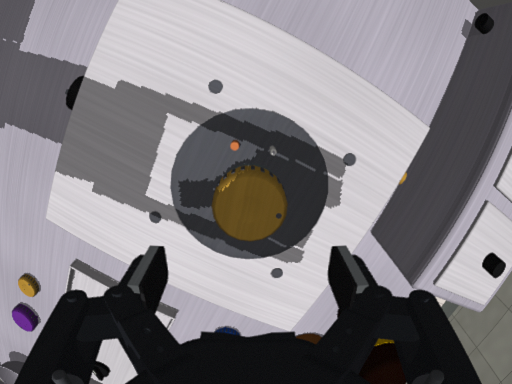

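The head sits on the cup with its top centred near (249,204). I'll fit planes to its top and to the stove plate.

```bash
python3 - <<'E'
from h import *
import pickle
q,O,d,dt=pickle.load(open("w11.pkl","rb")); W=cv2.imread("pics/w11.png")
oo=dict(eef_pos=np.array([.6002,.1347,.2082]),orientation=[-np.pi/2,0,-1.1316])
def pts(us): return np.array([wr2w(oo,u,v,d=d[v,u]) for u,v in us if d[v,u]>0])
def fit(P):
    c,res,_,_=np.linalg.lstsq(np.c_[P[:,:2]-[.601,.1335],np.ones(len(P))],P[:,2],rcond=None); r=P[:,2]-np.c_[P[:,:2]-[.601,.1335],np.ones(len(P))]@c
    return c.round(4),r.std().round(4),len(P)
C=fit(pts([(u,v) for u in range(222,278) for v in range(180,236) if (u-249)**2+(v-205)**2<25**2]));print("crown",C)
hsv=cv2.cvtColor(W,cv2.COLOR_BGR2GRAY)
# plate: white points around
P=pts([(u,v) for u in range(60,420,2) for v in range(20,240,2) if np.hypot(u-249,v-185)>88]); P=P[(abs(P[:,2]-.085)<.012)&(np.hypot(P[:,0]-.6,P[:,1]-.134)<.115)&(np.hypot(P[:,0]-.6,P[:,1]-.134)>.085)]
print("plate",fit(P))
# top cam
pc=[];pl=[]
u0,v0=w2px("top",[.601,.1335,.135]); print(u0,v0)
p=optics.camera_params("top"); r=R.from_euler("xyz",p["rotation"]).as_matrix(); o=np.array(p["xyz"])
vv,uu=np.mgrid[0:384,0:512]; ray=np.stack([(uu-p["cx"])/p["fx"],(vv-p["cy"])/p["fy"],np.ones_like(uu)],-1); X=o+(ray*dt[...,None])@r.T
rad=np.hypot(uu-u0,vv-v0); g=cv2.imread("pics/t11.png"); 
m=(rad<6)&(dt>0); print("top crown",np.median(X[m][:,2]),m.sum())
h=np.hypot(X[...,0]-.601,X[...,1]-.1335); m=(h>.085)&(h<.115)&(abs(X[...,2]-.085)<.012); print("top plate",np.median(X[m][:,2]),m.sum())
c=[.6007,.134,.1342]
r=rect(oo,W,c,.032,600); r=np.clip(r*2.0,0,250).astype(np.uint8); cv2.circle(r,(300,300),244,(0,0,255),1); cv2.imwrite("pics/r11.png",r)
E
```

```text
crown (array([-0.0066,  0.0109,  0.1351]), np.float64(0.0007), 1941)
plate (array([ 0.0031, -0.0001,  0.0866]), np.float64(0.0004), 3689)
219.77436154185366 153.45028527551221
top crown 0.33309103218001995 116
top plate 0.08523342312847815 1000
```

View pics/r11.png

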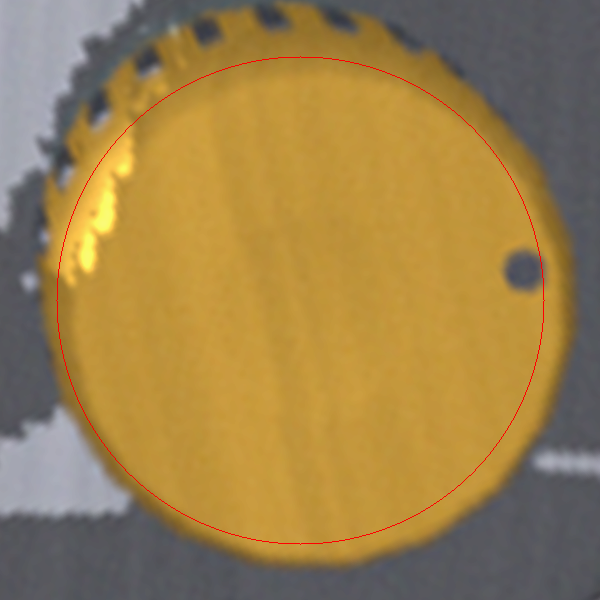

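The top of the head is 48.5 mm above the plate, against 49.2 mm expected when home and 54.0 mm on the rim. It's level within about 0.013 rad, and the robot is well clear. Handing in.

```bash
python3 -c "
from bench import order
print(order.sign_off())"
```

```text
the job is handed in; nothing more can be done
None
```

The burner head is seated in the cup with all three lugs in the notches, released and level as far as I can measure. I handed the job in at about 18 s; no verdict is reported.

**What I did:** I gripped the head across the tray's x and turned it about 30° so the lugs lined up with the notches. I lowered it in half-millimetre steps and corrected by about 1 mm and 2–3° from the wrist forces. The readings never showed more than about 8 N of push. I then unloaded it, opened the fingers and lifted straight up.

**Last checks:**
- **Height:** the top of the head is 48.5 mm above the stove plate in the wrist depth image. It would be 49.2 mm fully home and 54.0 mm if still standing on the rim.
- **Tilt:** about 0.013 rad, against the 0.04 limit.
- **Angle:** the punch mark bears about 10–11°, and I estimated the notches at 12° ± 2°.
- **Robot:** the gripper is about 7 cm clear above the head, with the wrist force near zero.

**What failed or disagreed:**
- The overhead camera could not confirm the height. Its depth reading over the head was 0.33 m, probably because it saw the arm in the way.
- I did not measure the head's final offset from the cup axis separately. Pose readings wander by 1–2 mm, and my two estimates of the cup's centre differed by about 1.6 mm. I am relying on the notches to centre it.
- I did not re-measure the cap, knob and pan support at the end. I felt no contact with any of them.

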